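Set the purge valve and hold the chamber lid at its balance point

TASK

The small metal purge chamber has to be opened for loading under a gentle flow of gas. First, with the lid still shut, turn the wing handle of the gas valve on its side to half open (45 degrees, at the middle mark of its scale). Then take the lid by its pull bar, swing it up to its balance point, standing upright above its hinge, without letting it go over backwards, and finish while still gripping the bar and holding the lid steady there; leave the valve as set and do not disturb the other things on the bench.

Things in the scene. Friction and masses are not known exactly. Their poses are not given: they have to be found in the camera images.
- chamber: The purge chamber: an open-topped aluminium box 120 (x) x 180 (y) x 85 mm high with a hinged lid, screwed to the bench. Origin: centre of its underside, on the bench top. Its own -x side faces the robot (more or less: it stands at some yaw); the lid's hinge is along its +x rim; the brass pipe with the gas valve sticks out of its -y side. A crucible is fixed inside.
- valve_grip (a point): Centre of the valve's dark wing handle, an upright bar 52 mm long, 10 mm thick and 26 mm high, with its top 116 mm and its underside 90 mm above the bench; it turns about the vertical through this point, 155 mm to the -y side of the chamber's centre. The point's x axis runs along the handle's 52 mm length. A flat scale disc of 64 mm diameter with three marks (shut, half, full) lies 10 mm below the handle's underside.
- valve (a joint): Turn of the wing handle, rad: 0 = shut (handle along the chamber's x axis, square across the pipe), growing counter-clockwise as seen from above, 1.571 = full open (handle along the pipe); half open = 0.785, the diagonal. Stops at both ends. It is stiff (about 0.06 N m) and stays where it is left. Starts shut or slightly open.
- lid_bar (a point): Centre of the lid's pull bar: a round dark steel bar 10 mm thick, parallel to the hinge (the point's y axis runs along it), held 60 mm off the lid's free edge by two thin rods 116 mm apart, in the plane of the lid. It lies 90 mm above the bench when the lid is shut, 180 mm from the hinge axis. The bar can turn between the fingers as the lid swings, so the fingers can keep pointing down.
- lid_hinge (a point): Point on the lid's hinge axis, mid-way along it; the axis runs along the chamber's y axis, 90 mm above the bench and 60 mm to the +x side of the chamber's centre.
- lid (a joint): Swing of the lid, rad: 0 = shut and level, growing as it opens; 1.571 = upright above the hinge, which is its balance point; it stops at 2.3, fallen over backwards. The lid (120 x 180 x 8 mm frame with a clear pane, 0.4 kg) swings freely: let go, it falls shut or over backwards.
- beaker_100: Bystander: empty glass beaker, 59 mm wide, 71 mm high, beside the chamber on the side away from the valve. Origin: centre of its underside.
- dropper_0: Bystander: brown dropper bottle with a black bulb, 37 mm wide, 96 mm high, beyond the chamber's corner near the beaker. Origin: centre of its underside.
- timer: Bystander: round white lab timer, 68 mm wide, 48 mm high, beside the valve. Origin: centre of its underside.
- tube_rack: Bystander: wooden test tube rack, 60 x 200 x 78 mm, at the left. Origin: centre of its underside.
- weighing_bottle: Bystander: small glass jar, 36 mm wide, 52 mm high, at the right. Origin: centre of its underside.
- wash_bottle_b: Bystander: wash bottle with a spout, 72 x 83 mm, 148 mm high, at the far right. Origin: centre of its underside.
- tape_roll: Bystander: roll of tape lying flat, 68 mm wide, 18 mm high, at the right near the front edge. Origin: centre of its underside.

How it is judged:
On the way, in this order (a step that is already met when the one before it is completed fails the run):
1. the valve stands half open while the lid is still shut (value of joint valve between 0.665 and 0.905 rad and value of joint lid below 0.1 rad and contact force between the fingers and valve below 0.2 N), for 0.2 s.
2. the lid is swung up, gripped by its bar (value of joint lid above 0.6 rad and contact force between the fingers and lid above 1 N and distance between the grasp point and lid_bar below 0.07 m), for 0.1 s.
At the end, for the whole second after the job is handed in: The lid stands still at its balance point, within 0.09 rad (5 degrees) of upright, with the fingers gripping its pull bar (more than 1 N, grasp point within 70 mm of the bar's centre), and the valve still stands within 0.12 rad (7 degrees) of half open (value of joint lid between 1.481 and 1.661 rad and velocity of joint lid between -0.1 and 0.1 rad/s and contact force between the fingers and lid above 1 N and distance between the grasp point and lid_bar below 0.07 m and value of joint valve between 0.665 and 0.905 rad); the arm keeps its last pose, push and grip.
It fails at once if the lid goes over backwards (value of joint lid above 1.9 rad).
It fails at once if a bystander is pushed or knocked over (moved more than 30 mm) (distance of any of beaker_100, dropper_0, timer, tube_rack, weighing_bottle, wash_bottle_b, tape_roll from where it was at the start of the episode above 0.03 m or angle between any of beaker_100, dropper_0, wash_bottle_b, weighing_bottle's own z axis and vertical above 0.7 rad).
It also fails if it takes over 54 s, if anything falls off the work surface, if the arm or the gripper's body presses on something with over 40 N, if the wrist force passes 120 N, or if a joint passes its speed limit or range.

ROBOT

A 7-joint arm with a two-finger parallel gripper is mounted at the origin on a cart in front of the work surface, level with it; the furniture and walls round the work are solid. World frame = base frame: x ahead of the robot, y to its left, z up, the work surface at z = 0. Lengths are in m, angles in rad, forces in N, time in s.
With the tool pointing down it reaches from about 0.425 to 0.95 m from the base axis. Payload 16.7 kg.
Tool frame: the origin (TCP) lies midway between the tips of the shut fingers; the grasp point (between the pads) lies 19 mm behind it; z points along the fingers, y is the line along which they close (so a half turn about z gives the same grasp; the last joint's range is limited). The gripper opens to 94 mm and grips with 3 to 60 N. Pads are 16 mm wide; open, the fingers measure 119 mm over their backs; the gripper's body (75 mm by 177 mm) begins 78 mm behind the grasp point.
Start: joints at [-1.306, 0.426, 0.074, 1.606, -0.034, 1.111, -0.067], TCP at [0.272, 0.618, 0.205] pointing down, gripper open.
Joint ranges: [-2.85, 2.85], [-0.5, 2.14], [-1.23, 1.37], [0.21, 2.46], [-1.02, 4.16], [0.16, 2.05], [-2.73, 2.73]. Speed limits (rad/s): [1.89, 1.89, 2.39, 2.39, 3.01, 3.01, 3.01].

INTERFACE

Orientations are given as a unit quaternion [w, x, y, z].
In Python, from rig import arm gives the robot as it stands.
- The arm moves only by the shell command python3 -m crank 'ROWS' [FORCE]. ROWS is JSON, a list that holds one entry, the list of rows, each a list of 7 numbers: the shift along the tool's x, y, z in cm, then the turn, a rotation vector about the tool's x, y, z in degrees, then the gripper command: -1 is shut, 1 is fully open, values between are in proportion. In form: [[[tx, ty, tz, rx, ry, rz, grip], ...]]. A call has exactly 5 rows; each row shifts and turns the commanded pose from where the row before left it, along the tool's axes as they then stand; what a row does not reach is not made up. A row lasts 1/10 s, in which the tool goes at most 50 mm and 8.59 degrees, less where a joint would pass 70% of its speed; a pose out of reach is approached as far as the arm can. A call with a gripper value outside its range is refused whole. The fingers move at their own pace and stop on an object; FORCE is the grip in N (left out, the last holds). Time passes only in rows, so rows that do not move let the fingers close, or fill a call up. It gives the time, the measured TCP pose, the force, the opening and the grip force at its end, in the units of the state.
- arm.state(): the state, without advancing time (a new reading comes with each control period).
- arm.grab_frame(name): name is "scene" or "top" or "wrist"; returns a dict with "color" (420x560x3 uint8, red, green, blue), "depth" (420x560 float32, m along the optical axis (not along the pixel's ray), 0 where there is no reading), "K" (3x3 intrinsics, pixels), "cam_to_world" (4x4, takes a point from camera to world coordinates); the wrist camera has in their place "tool_from_camera" (4x4, takes a point from camera to tool coordinates, whose origin is the TCP and whose axes are the flange's). Camera axes: x right, y down, z forward; pixel columns grow to the right and rows downward; lengths in m; the calibration is good to about 2 mm. A picture is of the moment at which its call begins: read the wrist's pose just before it.
- arm.job_done(): hands the job in; it is judged then, once.
The state is a dict: "time_s": time; "qpos": joint angles; "joint_vel": joint speeds; "joint_efforts": joint torques, N m; "position": TCP position; "eef_rot": TCP orientation; "contact_force": force on the tool from outside, world axes, zero at the start; "wrist_torque": the same for the moment, N m; "width": finger opening in m; "gripper_force": force on a finger pad.
Only numpy, scipy, OpenCV 4.12 (cv2) and the standard library are available. Lean on these libraries where they do the work, as an engineer would, in place of code of your own. Each camera call takes 0.05 s, during which the arm holds its last target. There are 200 camera calls.

## Working session

There is one attempt and no reset: what is moved stays moved. The work goes in short steps, Python scripts to look and compute and a shell command to move; the robot and the scene stay as the last step left them, time stands still between calls to the robot, and variables do not carry over. Pictures are saved under pics/ and viewed, at most 10 in all, crops included, and the job is handed in when it is done.

```bash
mkdir -p pics; ls; cat > h.py <<'E'
import numpy as np,cv2
from rig import arm
def shot(n,f):
    s=arm.state(); d=arm.grab_frame(n); cv2.imwrite('pics/'+f+'.png',d['color'][:,:,::-1]); np.savez('pics/'+f+'.npz',**d,pos=s['position'],rot=s['eef_rot']); return d,s
def pw(d,T=None):
    z=d['depth'];v,u=np.indices(z.shape);K=d['K']
    p=np.stack([(u-K[0,2])*z/K[0,0],(v-K[1,2])*z/K[1,1],z],-1)
    T=d['cam_to_world'] if T is None else T
    return p@T[:3,:3].T+T[:3,3]
E
python3 - <<'E'
from h import *
for n in('scene','top'):
    d,s=shot(n,n)
print(s)
E
```

```text
pics
{'time_s': 0.05, 'qpos': array([-1.30551269,  0.42666934,  0.07382858,  1.60657287, -0.03412724,
        1.11080445, -0.06709406]), 'joint_vel': array([-0.00069607, -0.00232865,  0.00035184,  0.00065072,  0.0020899 ,
        0.00010433,  0.0001652 ]), 'joint_efforts': array([ 8.78139166e-03, -9.38401222e+01,  3.68133970e+00, -4.55544019e+01,
       -4.87425795e-02,  1.68540882e-02, -8.98649688e-07]), 'position': array([0.27185573, 0.61737648, 0.2048318 ]), 'eef_rot': array([-9.86092657e-05,  2.05916332e-01,  9.78569418e-01, -5.89782630e-04]), 'contact_force': array([-0.74257524,  0.09944969,  0.71898578]), 'wrist_torque': array([-0.01217353, -0.07626987,  0.04191121]), 'gripper_force': 0.0, 'width': 0.09384074552288756}
```

View pics/top.png

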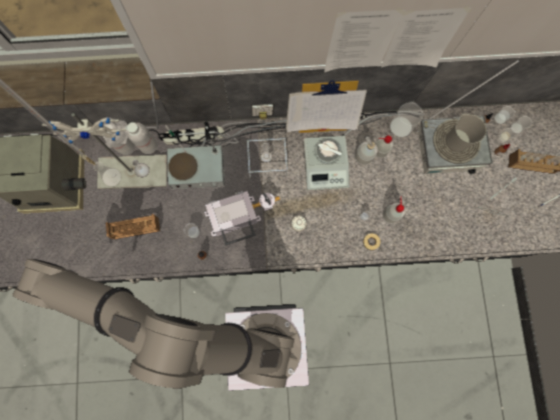

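View pics/scene.png

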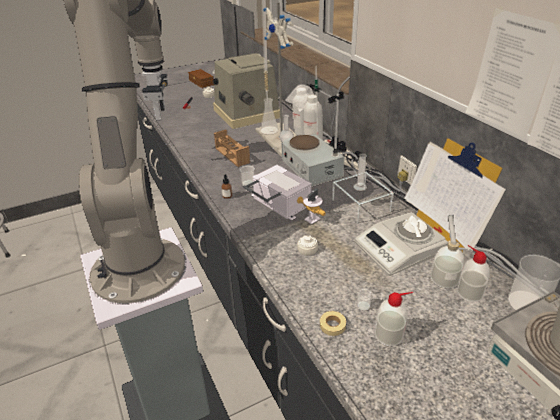

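The top view shows the chamber at about (232,213), its pull bar near (240,238), the valve at (267,201), the beaker at (192,230), the dropper at (202,255), the timer at (299,223) and the rack at (133,227). The scene view shows the same layout.

```bash
python3 - <<'E'
from h import *
d=np.load('pics/top.npz');P=pw(d);c=d['color']
for n,(u,v) in dict(ch=(232,213),bar=(240,238),valve=(267,201),beak=(192,230),drop=(202,255),timer=(299,223),rack=(133,227)).items(): print(n,P[v,u].round(3))
sub=P[185:245,195:280]
m=(sub[...,2]>.08)&(sub[...,2]<.1)
vv,uu=np.nonzero(m); q=sub[m][:,:2].astype(np.float32)
print(len(q),cv2.minAreaRect(q))
m2=(sub[...,2]>.104)&(sub[...,2]<.13); print(sub[m2].round(3))
im=cv2.resize(c[180:265,180:310,::-1],None,fx=6,fy=6,interpolation=cv2.INTER_CUBIC); cv2.imwrite('pics/crop.png',im)
d2=np.load('pics/scene.npz');P2=pw(d2)
s=P2[160:225,235:335]; m=(s[...,2]>.075)&(s[...,2]<.1);print(cv2.minAreaRect(s[m][:,:2].astype(np.float32)))
m=(s[...,2]>.1)&(s[...,2]<.125)
q=s[m];print(len(q),q.mean(0),cv2.minAreaRect(q[:,:2].astype(np.float32)))
E
```

```text
ch [0.543 0.105 0.09 ]
bar [0.438 0.078 0.093]
valve [ 0.582 -0.039  0.102]
beak [0.498 0.282 0.013]
drop [0.382 0.235 0.072]
timer [ 0.494 -0.167  0.043]
rack [0.518 0.519 0.051]
1471 ((0.5364104509353638, 0.056998372077941895), (0.1950238198041916, 0.27296414971351624), 16.03541374206543)
[[ 0.613 -0.029  0.114]
 [ 0.611 -0.033  0.118]
 [ 0.609 -0.029  0.114]
 [ 0.608 -0.033  0.115]
 [ 0.608 -0.037  0.112]
 [ 0.603 -0.028  0.118]
 [ 0.602 -0.032  0.12 ]
 [ 0.602 -0.036  0.119]
 [ 0.6   -0.032  0.114]
 [ 0.598 -0.036  0.121]
 [ 0.6   -0.04   0.112]
 [ 0.598 -0.032  0.105]
 [ 0.595 -0.036  0.118]
 [ 0.593 -0.04   0.121]
 [ 0.591 -0.036  0.115]
 [ 0.59  -0.04   0.118]
 [ 0.591 -0.044  0.112]
 [ 0.589 -0.036  0.108]
 [ 0.585 -0.039  0.121]
 [ 0.587 -0.044  0.113]
 [ 0.586 -0.048  0.115]
 [ 0.583 -0.039  0.115]
 [ 0.58  -0.043  0.123]
 [ 0.581 -0.047  0.118]
 [ 0.578 -0.043  0.115]
 [ 0.578 -0.047  0.116]
 [ 0.578 -0.051  0.115]
 [ 0.575 -0.043  0.112]
 [ 0.573 -0.047  0.117]
 [ 0.573 -0.051  0.116]
 [ 0.57  -0.047  0.113]
 [ 0.569 -0.05   0.117]
 [ 0.571 -0.055  0.107]
 [ 0.568 -0.05   0.106]
 [ 0.512  0.182  0.106]]
((0.5773952603340149, 0.10803380608558655), (0.32465285062789917, 0.28221040964126587), 48.36942672729492)
53 [ 0.58860389 -0.04680035  0.10824311] ((0.5916897654533386, -0.04407419264316559), (0.051835931837558746, 0.012912722304463387), 26.36124610900879)
```

View pics/crop.png

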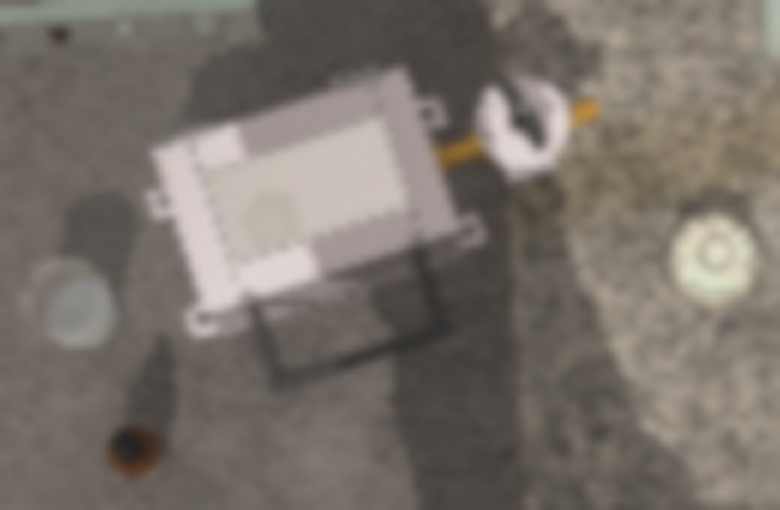

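The crop shows the lid rectangle with its near edge from (205,320) to (450,240), so the chamber yaw is about +17°. The wing handle runs from (505,82) to (545,155), about 26° in the world, so the valve starts slightly open. I'll move above the valve next, holding the gripper at around -64°, well inside the wrist range.

```bash
cat >> h.py <<'E'
from scipy.spatial.transform import Rotation as Ro
def Rt(s): q=np.array(s['eef_rot']); return Ro.from_quat(q[[1,2,3,0]])
def plan(target,yaw,n):
    """rows in tool axes from measured pose to target, tool pointing down with y at world angle yaw (deg)"""
    s=arm.state();R=Rt(s);p=np.array(s['position']);a=np.radians(yaw)
    y=np.array([np.cos(a),np.sin(a),0]);z=np.array([0,0,-1.]);G=Ro.from_matrix(np.c_[np.cross(y,z),y,z])
    rv=(R.inv()*G).as_rotvec()/n; dp=(np.array(target)-p)/n
    print('dp',(dp*n).round(4),'dyaw rotvec',np.degrees(rv*n).round(1))
    for i in range(n):
        Ri=R*Ro.from_rotvec(rv*i); print((Ri.inv().apply(dp)*100).round(2).tolist(),np.degrees(rv).round(2).tolist())
E
python3 - <<'E'
from h import *
plan([.585,-.04,.25],-64,20)
E
```

```text
dp [ 0.3131 -0.6574  0.0452] dyaw rotvec [-0.000e+00  1.000e-01  1.302e+02]
[-2.76, -2.38, -0.22] [-0.0, 0.0, 6.51]
[-3.01, -2.05, -0.22] [-0.0, 0.0, 6.51]
[-3.22, -1.69, -0.22] [-0.0, 0.0, 6.51]
[-3.39, -1.32, -0.22] [-0.0, 0.0, 6.51]
[-3.52, -0.93, -0.22] [-0.0, 0.0, 6.51]
[-3.6, -0.52, -0.22] [-0.0, 0.0, 6.51]
[-3.64, -0.11, -0.22] [-0.0, 0.0, 6.51]
[-3.63, 0.31, -0.22] [-0.0, 0.0, 6.51]
[-3.57, 0.72, -0.22] [-0.0, 0.0, 6.51]
[-3.47, 1.12, -0.23] [-0.0, 0.0, 6.51]
[-3.32, 1.5, -0.23] [-0.0, 0.0, 6.51]
[-3.13, 1.87, -0.23] [-0.0, 0.0, 6.51]
[-2.89, 2.21, -0.23] [-0.0, 0.0, 6.51]
[-2.62, 2.52, -0.23] [-0.0, 0.0, 6.51]
[-2.32, 2.81, -0.23] [-0.0, 0.0, 6.51]
[-1.99, 3.05, -0.23] [-0.0, 0.0, 6.51]
[-1.63, 3.26, -0.23] [-0.0, 0.0, 6.51]
[-1.25, 3.42, -0.23] [-0.0, 0.0, 6.51]
[-0.85, 3.54, -0.23] [-0.0, 0.0, 6.51]
[-0.45, 3.61, -0.23] [-0.0, 0.0, 6.51]
```

```bash
python3 -m crank '[[[-2.8,-2.4,-0.3,0,0,6.5,1],[-3.0,-2.0,-0.3,0,0,6.5,1],[-3.2,-1.7,-0.3,0,0,6.5,1],[-3.4,-1.3,-0.3,0,0,6.5,1],[-3.5,-0.9,-0.3,0,0,6.5,1]]]'
python3 -m crank '[[[-3.6,-0.5,-0.3,0,0,6.5,1],[-3.6,-0.1,-0.3,0,0,6.5,1],[-3.6,0.3,-0.3,0,0,6.5,1],[-3.6,0.7,-0.3,0,0,6.5,1],[-3.5,1.1,-0.3,0,0,6.5,1]]]'
python3 -m crank '[[[-3.3,1.5,-0.2,0,0,6.5,1],[-3.1,1.9,-0.2,0,0,6.5,1],[-2.9,2.2,-0.2,0,0,6.5,1],[-2.6,2.5,-0.2,0,0,6.5,1],[-2.3,2.8,-0.2,0,0,6.5,1]]]'
python3 -m crank '[[[-2.0,3.0,-0.2,0,0,6.5,1],[-1.6,3.3,-0.2,0,0,6.5,1],[-1.2,3.4,-0.2,0,0,6.5,1],[-0.8,3.5,-0.2,0,0,6.5,1],[-0.4,3.6,-0.2,0,0,6.5,1]]]'
python3 - <<'E'
from h import *
d,s=shot('wrist','w1'); print(s['time_s'],s['position'],s['qpos'])
plan([.585,-.04,.25],-64,5)
E
```

```text
time_s: 0.6
position: [0.3512, 0.4524, 0.2204]
eef_rot: [-0.0, 0.474, 0.881, -0.0]
contact_force: [-0.2, 0.9, 0.1]
width: 0.0942
gripper_force: 0.0
time_s: 1.1
position: [0.4293, 0.2883, 0.2355]
eef_rot: [-0.0, 0.701, 0.713, -0.0]
contact_force: [-0.1, 0.2, 0.6]
width: 0.0943
gripper_force: 0.0
time_s: 1.6
position: [0.5081, 0.1251, 0.2455]
eef_rot: [-0.0, 0.873, 0.488, -0.0]
contact_force: [0.1, 0.6, 0.3]
width: 0.0942
gripper_force: 0.0
time_s: 2.1
position: [0.5877, -0.0372, 0.2555]
eef_rot: [-0.0, 0.974, 0.225, -0.0]
contact_force: [-0.2, 1.1, 0.2]
width: 0.0939
gripper_force: 0.0
2.1 [ 0.58769903 -0.03716066  0.25545945] [-0.66083985  0.30093037  0.76996739  1.77877507 -0.22781039  1.15356894
 -0.93743693]
dp [-0.0042  0.0028 -0.006 ] dyaw rotvec [ 0.2 -0.  -0.7]
[-0.05, -0.09, 0.12] [0.03, -0.0, -0.14]
[-0.05, -0.09, 0.12] [0.03, -0.0, -0.14]
[-0.05, -0.09, 0.12] [0.03, -0.0, -0.14]
[-0.05, -0.09, 0.12] [0.03, -0.0, -0.14]
[-0.05, -0.09, 0.12] [0.03, -0.0, -0.14]
```

View pics/w1.png

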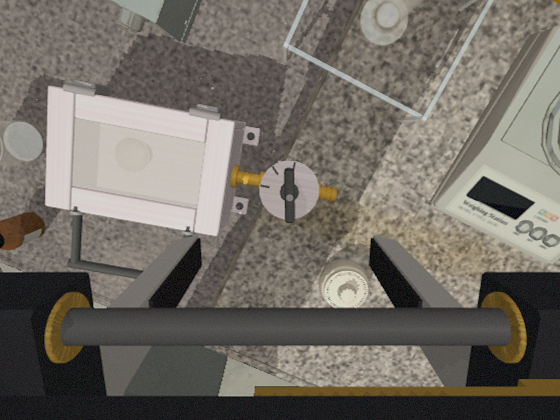

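The wrist view shows the handle upright from (291,168) to (290,222) on the scale disc centred at about (290,192). The lid's near edge runs (48,208)→(218,235), and part of the pull bar shows at lower left, from (75,265). Next I'll fit the handle and the lid from the depth.

```bash
cat >> h.py <<'E'
def wcloud(f):
    d=np.load('pics/'+f+'.npz'); T=np.eye(4); q=d['rot']; T[:3,:3]=Ro.from_quat(q[[1,2,3,0]]).as_matrix(); T[:3,3]=d['pos']
    return d['color'],pw(d,T@d['tool_from_camera'])
def rect(q):
    (c,(w,h),a)=cv2.minAreaRect(q[:,:2].astype(np.float32)*1000)
    return np.round(c,1),round(w,1),round(h,1),round(a if w>h else a-90,1)
E
python3 - <<'E'
from h import *
c,P=wcloud('w1')
s=P[150:240,260:325]; q=s[(s[...,2]>.108)&(s[...,2]<.122)]; print('handle',len(q),q.mean(0).round(4),rect(q))
s=P[80:240,40:245]; m=((s[...,2]>.085)&(s[...,2]<.1)).astype(np.uint8)
m=cv2.morphologyEx(m,cv2.MORPH_OPEN,np.ones((9,9)))>0
q=s[m];print('lid',len(q),q.mean(0).round(4),rect(q))
s=P[170:215,255:325]; q=s[(s[...,2]>.07)&(s[...,2]<.088)]; print('disc',len(q),q.mean(0).round(4),rect(q))
E
```

```text
handle 539 [ 0.5922 -0.0397  0.1163] (array([591.5, -40.2]), 51.4, 9.9, 27.3)
lid 22046 [0.5529 0.1103 0.0936] (array([539.9, 106.4]), 161.7, 180.7, -74.6)
disc 1813 [ 0.5902 -0.0409  0.0808] (array([589.2, -41.8]), 48.0, 62.6, -64.1)
```

```bash
python3 - <<'E'
from h import *
c,P=wcloud('w1')
s=P[60:245,20:245]
for lo,hi,k in((.090,.0975,13),(.090,.0975,17),(.088,.1,17)):
    m=((s[...,2]>lo)&(s[...,2]<hi)).astype(np.uint8); m[:, :]=cv2.morphologyEx(m,cv2.MORPH_OPEN,np.ones((k,k)))
    cnt=max(cv2.findContours(m,cv2.RETR_EXTERNAL,cv2.CHAIN_APPROX_NONE)[0],key=cv2.contourArea)[:,0]
    q=s[cnt[:,1],cnt[:,0]]; r=rect(q); print(r)
    a=np.radians(r[3]+90); v=np.array([.5918,-.040])-np.array(r[0])/1000; print('yaw from valve',np.degrees(np.arctan2(v[0],-v[1])),np.linalg.norm(v))
# bar: dark pixels left
s=P[205:300,40:150]; q=s[(s[...,2]>.08)&(s[...,2]<.1)&(c[205:300,40:150].max(-1)<110)]; print('bar+rod',len(q),rect(q))
plan([.5918,-.040,.15],-62.7,5)
plan([.5918,-.040,.089],-62.7,5)
E
```

```text
(array([552.9, 109.8]), 124.7, 180.3, -74.7)
yaw from valve 14.557018220788276 0.1547683753226091
(array([552.8, 109.9]), 124.1, 180.5, -74.4)
yaw from valve 14.583524435068458 0.1548903160304091
(array([553. , 109.8]), 124.7, 180.2, -74.7)
yaw from valve 14.521180492131803 0.15474327125920528
bar+rod 1139 (array([437. , 119.1]), 96.5, 56.1, 65.9)
dp [ 0.0026  0.0028 -0.106 ] dyaw rotvec [ 0.2 -0.  -2. ]
[0.07, -0.03, 2.12] [0.03, -0.0, -0.4]
[0.07, -0.03, 2.12] [0.03, -0.0, -0.4]
[0.07, -0.03, 2.12] [0.03, -0.0, -0.4]
[0.07, -0.03, 2.12] [0.03, -0.0, -0.4]
[0.07, -0.03, 2.12] [0.03, -0.0, -0.4]
dp [ 0.0026  0.0028 -0.167 ] dyaw rotvec [ 0.2 -0.  -2. ]
[0.07, -0.04, 3.34] [0.03, -0.0, -0.4]
[0.07, -0.03, 3.34] [0.03, -0.0, -0.4]
[0.07, -0.03, 3.34] [0.03, -0.0, -0.4]
[0.07, -0.03, 3.34] [0.03, -0.0, -0.4]
[0.07, -0.03, 3.34] [0.03, -0.0, -0.4]
```

```bash
python3 -m crank '[[[0.1,0,2.1,0,0,-0.4,-0.1],[0.1,-0.1,2.1,0,0,-0.4,-0.1],[0.1,0,2.1,0,0,-0.4,-0.1],[0.1,-0.1,2.1,0,0,-0.4,-0.1],[0,0,2.0,0,0,-0.4,-0.1]]]' 20
python3 - <<'E'
from h import *
plan([.5918,-.040,.089],-62.7,5); print(arm.state()['width'])
E
```

```text
time_s: 2.65
position: [0.5897, -0.0321, 0.1503]
eef_rot: [-0.0, 0.97, 0.244, -0.0]
contact_force: [0.3, 0.2, -1.2]
width: 0.0575
gripper_force: 0.0
dp [ 0.0021 -0.0079 -0.0613] dyaw rotvec [-0.  0.  1.]
[-0.04, 0.16, 1.23] [-0.0, 0.01, 0.19]
[-0.04, 0.16, 1.23] [-0.0, 0.01, 0.19]
[-0.04, 0.16, 1.23] [-0.0, 0.01, 0.19]
[-0.04, 0.16, 1.23] [-0.0, 0.01, 0.19]
[-0.04, 0.16, 1.23] [-0.0, 0.01, 0.19]
0.05751674356006386
```

```bash
python3 -m crank '[[[0,0.3,0.5,0,0,0.3,-0.2],[0,0.3,0.5,0,0,0.3,-0.2],[0,0.2,0.5,0,0,0.3,-0.2],[0,0,0.5,0,0,0,-0.2],[0,0,0,0,0,0,-0.2]]]' 20
python3 - <<'E'
from h import *
plan([.5918,-.040,.089],-62.7,5); print(arm.state()['width'])
E
```

```text
time_s: 3.15
position: [0.5937, -0.0394, 0.1312]
eef_rot: [-0.0, 0.972, 0.236, -0.0]
contact_force: [-0.8, 0.6, 0.3]
width: 0.0375
gripper_force: 0.0
dp [-0.0019 -0.0006 -0.0422] dyaw rotvec [-0.  0.  0.]
[-0.04, -0.01, 0.84] [-0.0, 0.0, 0.0]
[-0.04, -0.01, 0.84] [-0.0, 0.0, 0.0]
[-0.04, -0.01, 0.84] [-0.0, 0.0, 0.0]
[-0.04, -0.01, 0.84] [-0.0, 0.0, 0.0]
[-0.04, -0.01, 0.84] [-0.0, 0.0, 0.0]
0.037548139002822015
```

```bash
python3 -m crank '[[[-0.1,0,1.1,0,0,0,-0.2],[-0.1,0,1.1,0,0,0,-0.2],[0,0,1.0,0,0,0,-0.2],[0,0,1.0,0,0,0,-0.2],[0,0,0,0,0,0,-0.2]]]' 20
python3 -m crank '[[[0,0,0,0,0,0,-1],[0,0,0,0,0,0,-1],[0,0,0,0,0,0,-1],[0,0,0,0,0,0,-1],[0,0,0,0,0,0,-1]]]' 20
python3 - <<'E'
from h import *
plan([.5918,-.040,.089],-62.7+32.5,5); print(arm.state()['width'])
E
```

```text
time_s: 3.65
position: [0.5912, -0.0403, 0.0878]
eef_rot: [-0.0, 0.972, 0.236, -0.001]
contact_force: [-0.1, 0.6, -0.5]
width: 0.0376
gripper_force: 0.0
time_s: 4.15
position: [0.5919, -0.0397, 0.0897]
eef_rot: [-0.0, 0.972, 0.236, 0.0]
contact_force: [-3.8, 4.8, 4.5]
width: 0.0178
gripper_force: 20.0
dp [-0.0001 -0.0003 -0.0007] dyaw rotvec [ -0.   -0.  -32.4]
[-0.01, 0.0, 0.01] [-0.01, -0.01, -6.49]
[-0.01, 0.0, 0.01] [-0.01, -0.01, -6.49]
[-0.01, 0.0, 0.01] [-0.01, -0.01, -6.49]
[-0.01, 0.0, 0.01] [-0.01, -0.01, -6.49]
[-0.01, 0.0, 0.01] [-0.01, -0.01, -6.49]
0.017824634811682664
```

```bash
python3 -m crank '[[[0,0,0,0,0,-6.5,-1],[0,0,0,0,0,-6.5,-1],[0,0,0,0,0,-6.5,-1],[0,0,0,0,0,-6.5,-1],[0,0,0,0,0,-6.5,-1]]]' 20
python3 -m crank '[[[0,0,0,0,0,0,-1],[0,0,0,0,0,0,-1],[0,0,0,0,0,0,-1],[0,0,0,0,0,0,-1],[0,0,0,0,0,0,-1]]]' 20
python3 - <<'E'
from h import *
plan([.5918,-.040,.089],-62.7+32.5,1); s=arm.state();print(s['width'],s['wrist_torque'])
d,s=shot('wrist','w2')
E
```

```text
time_s: 4.65
position: [0.5917, -0.0395, 0.0897]
eef_rot: [-0.001, 0.865, 0.501, 0.0]
contact_force: [-5.2, 6.4, 5.3]
width: 0.0184
gripper_force: 20.0
time_s: 5.15
position: [0.5917, -0.0394, 0.0897]
eef_rot: [-0.001, 0.867, 0.499, 0.0]
contact_force: [-4.4, 5.7, 5.9]
width: 0.0179
gripper_force: 20.0
dp [ 0.0001 -0.0006 -0.0007] dyaw rotvec [-0.1 -0.   0.1]
[-0.04, 0.03, 0.07] [-0.06, -0.04, 0.06]
0.017925724700740674 [ 1.32029116e+00  1.26876618e+00 -1.11233331e-03]
```

View pics/w2.png

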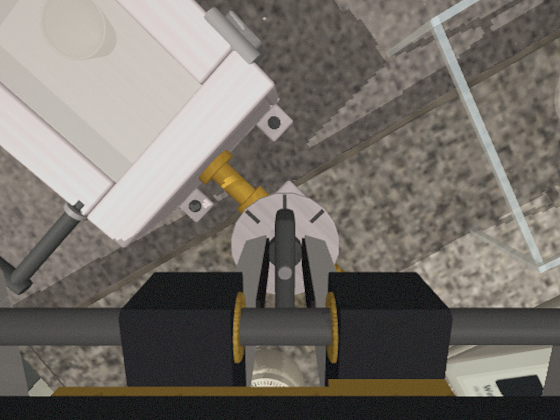

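The handle now points at the middle mark, at (285,200), with the outer marks at (253,217) and (316,215). I'll release it, rise and check the angle.

```bash
python3 -m crank '[[[0,0,0,0,0,0,-0.2],[0,0,0,0,0,0,-0.2],[0,0,0,0,0,0,-0.2],[0,0,-1.5,0,0,0,-0.2],[0,0,-3,0,0,0,-0.2]]]' 20
python3 -m crank '[[[0,0,-3,0,0,0,-0.2],[0,0,-3,0,0,0,-0.2],[0,0,-3,0,0,0,-0.2],[0,0,-2,0,0,0,-0.2],[0,0,0,0,0,0,-0.2]]]' 20
python3 - <<'E'
from h import *
d,s=shot('wrist','w3'); c,P=wcloud('w3')
C=np.array([.592,-.040]); m=(np.hypot(P[...,0]-C[0],P[...,1]-C[1])<.04)&(P[...,2]>.108)&(P[...,2]<.122)
print('handle',m.sum(),rect(P[m]),'target 60')
cy=np.radians(15);bar=np.array([.552,.110])-.12*np.array([np.cos(cy),np.sin(cy)]);print('bar',bar)
plan([*bar,.18],15,6)
E
```

```text
time_s: 5.7
position: [0.5909, -0.0406, 0.1342]
eef_rot: [-0.0, 0.867, 0.499, -0.002]
contact_force: [-0.6, 0.4, 0.7]
width: 0.0372
gripper_force: 0.0
time_s: 6.2
position: [0.5934, -0.0409, 0.2484]
eef_rot: [0.001, 0.867, 0.498, 0.002]
contact_force: [0.2, -0.5, 0.2]
width: 0.0376
gripper_force: 0.0
handle 541 (array([591., -40.]), 52.2, 9.4, 59.8) target 60
bar [0.4360889  0.07894171]
dp [-0.1566  0.1196 -0.0666] dyaw rotvec [  0.2  -0.1 -45.2]
[0.41, -3.26, 1.1] [0.03, -0.01, -7.53]
[0.83, -3.18, 1.1] [0.03, -0.01, -7.53]
[1.24, -3.04, 1.11] [0.03, -0.01, -7.53]
[1.63, -2.85, 1.11] [0.03, -0.01, -7.53]
[1.99, -2.61, 1.11] [0.03, -0.01, -7.53]
[2.32, -2.33, 1.11] [0.03, -0.01, -7.53]
```

```bash
python3 -m crank '[[[0.4,-3.3,0.8,0,0,-7.5,0.1],[0.8,-3.2,0.8,0,0,-7.5,0.1],[1.2,-3.0,0.8,0,0,-7.5,0.1],[1.6,-2.9,0.8,0,0,-7.5,0.1],[2.0,-2.6,0.8,0,0,-7.5,0.1]]]' 20
python3 -m crank '[[[2.3,-2.3,0.8,0,0,-7.5,0.1],[0,0,0,0,0,0,0.1],[0,0,0,0,0,0,0.1],[0,0,0,0,0,0,0.1],[0,0,0,0,0,0,0.1]]]' 20
python3 - <<'E'
from h import *
d,s=shot('wrist','w4'); c,P=wcloud('w4')
plan([.4361,.0789,.071],15,6); print(s['width'],s['qpos'])
a=np.radians(15);X=np.array([np.cos(a),np.sin(a)]);Y=np.array([-X[1],X[0]])
D=P[...,:2]-[.552,.110]; x=D@X;y=D@Y
m=(P[...,2]>.08)&(P[...,2]<.1)&(x<-.09)&(x>-.16)&(abs(y)<.1)
print('bar',m.sum(),rect(P[m]))
for y0 in(-.05,-.03,-.01,.01,.03,.05):
    k=m&(abs(y-y0)<.01)&(x<-.105); print(y0,k.sum(),x[k].mean() if k.any() else 0,P[k][:,2].max() if k.any() else 0)
E
```

```text
time_s: 6.75
position: [0.4591, 0.059, 0.2038]
eef_rot: [-0.0, 0.659, 0.753, -0.0]
contact_force: [-0.1, 0.2, 0.4]
width: 0.0522
gripper_force: 0.0
time_s: 7.25
position: [0.4355, 0.0779, 0.1965]
eef_rot: [0.0, 0.611, 0.792, -0.0]
contact_force: [-0.1, -0.4, 0.3]
width: 0.0515
gripper_force: 0.0
dp [ 0.0006  0.0009 -0.1255] dyaw rotvec [-0.   0.  -0.3]
[0.01, 0.01, 2.09] [-0.0, 0.0, -0.04]
[0.01, 0.01, 2.09] [-0.0, 0.0, -0.04]
[0.01, 0.01, 2.09] [-0.0, 0.0, -0.04]
[0.01, 0.01, 2.09] [-0.0, 0.0, -0.04]
[0.01, 0.01, 2.09] [-0.0, 0.0, -0.04]
[0.01, 0.01, 2.09] [-0.0, 0.0, -0.04]
0.05152577178812641 [-0.69345039  0.03784417  0.38427464  2.13090796 -0.01668897  0.97567126
 -0.04319834]
bar 2396 (array([447.3,  81.4]), 36.9, 128.9, -75.1)
-0.05 344 -0.11801035598885606 0.0976864806716945
-0.03 237 -0.12143851971480119 0.09702842792740124
-0.01 266 -0.12178631648019614 0.09742608728938995
0.01 281 -0.12166784832075352 0.0975200702815206
0.03 284 -0.12163768758924205 0.09693561592350619
0.05 426 -0.11874257761027547 0.09738824634404147
```

View pics/w4.png

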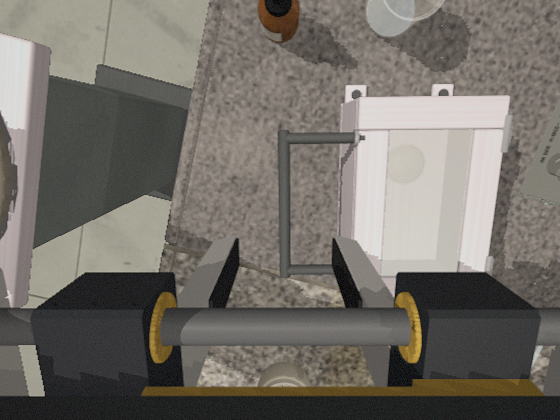

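The bar runs along column 285 from (285,132) to (285,272), between the open fingers. Now I'll go down and grip it.

```bash
python3 -m crank '[[[0,0,2.0,0,0,0,0.1],[0,0,2.0,0,0,0,0.1],[0,0,2.0,0,0,0,0.1],[0,0,2.0,0,0,0,0.1],[0,0,2.0,0,0,0,0.1]]]' 20
python3 -m crank '[[[0,0,1.5,0,0,0,0.1],[0,0,1.0,0,0,0,0.1],[0,0,0,0,0,0,0.1],[0,0,0,0,0,0,0.1],[0,0,0,0,0,0,-1]]]' 20
python3 -m crank '[[[0,0,0,0,0,0,-1],[0,0,0,0,0,0,-1],[0,0,0,0,0,0,-1],[0,0,0,0,0,0,-1],[0,0,0,0,0,0,-1]]]' 20
python3 - <<'E'
from h import *
plan([.4361,.0789,.071],15,1)
t=np.linspace(0,np.pi/2,31); b=np.c_[.18*(1-np.cos(t)),.18*np.sin(t)]*100
print('y (tool) , z(tool) per row'); print(np.c_[np.diff(b[:,0]),-np.diff(b[:,1])].round(2).tolist())
E
```

```text
time_s: 7.8
position: [0.4354, 0.0781, 0.0957]
eef_rot: [0.0, 0.61, 0.792, -0.0]
contact_force: [-0.5, 0.8, 0.1]
width: 0.0516
gripper_force: 0.0
time_s: 8.3
position: [0.4355, 0.0786, 0.0721]
eef_rot: [0.0, 0.61, 0.792, 0.0]
contact_force: [-0.3, 0.1, 0.6]
width: 0.0468
gripper_force: 0.0
time_s: 8.8
position: [0.4346, 0.0785, 0.0715]
eef_rot: [-0.0, 0.61, 0.792, -0.0]
contact_force: [0.7, 1.3, 4.8]
width: 0.0093
gripper_force: 20.0
dp [ 0.0015  0.0004 -0.0005] dyaw rotvec [-0.  -0.  -0.2]
[0.0, 0.16, 0.05] [-0.04, -0.0, -0.16]
y (tool) , z(tool) per row
[[0.02, -0.94], [0.07, -0.94], [0.12, -0.93], [0.17, -0.93], [0.22, -0.92], [0.27, -0.9], [0.31, -0.89], [0.36, -0.87], [0.41, -0.85], [0.45, -0.83], [0.49, -0.8], [0.53, -0.78], [0.57, -0.75], [0.61, -0.72], [0.65, -0.68], [0.68, -0.65], [0.72, -0.61], [0.75, -0.57], [0.78, -0.53], [0.8, -0.49], [0.83, -0.45], [0.85, -0.41], [0.87, -0.36], [0.89, -0.31], [0.9, -0.27], [0.92, -0.22], [0.93, -0.17], [0.93, -0.12], [0.94, -0.07], [0.94, -0.02]]
```

```bash
python3 -m crank '[[[0,0,-0.94,0,0,0,-1],[0,0.1,-0.94,0,0,0,-1],[0,0.1,-0.93,0,0,0,-1],[0,0.2,-0.93,0,0,0,-1],[0,0.2,-0.92,0,0,0,-1]]]' 20
python3 -m crank '[[[0,0.27,-0.9,0,0,0,-1],[0,0.31,-0.89,0,0,0,-1],[0,0.36,-0.87,0,0,0,-1],[0,0.41,-0.85,0,0,0,-1],[0,0.45,-0.83,0,0,0,-1]]]' 20
cat >> h.py <<'E'
def lid():
    s=arm.state(); a=np.radians(15);X=np.array([np.cos(a),np.sin(a)]);H=np.array([.552,.110])+.06*X-.0015*X
    g=np.array(s['position'])-.019*Rt(s).as_matrix()[:,2]; x=-(g[:2]-H)@X; z=g[2]-.0905
    print('lid deg',np.degrees(np.arctan2(z,x)).round(1),'r',np.hypot(x,z).round(4),'lat',((g[:2]-H)@[-X[1],X[0]]).round(4),'w',s['width'],s['contact_force'].round(1))
E
python3 -c "from h import *;lid()"
```

```text
time_s: 9.3
position: [0.4405, 0.08, 0.1189]
eef_rot: [-0.0, 0.61, 0.792, -0.0]
contact_force: [-1.8, 0.7, -2.0]
width: 0.0093
gripper_force: 20.0
time_s: 9.8
position: [0.457, 0.0844, 0.1619]
eef_rot: [-0.001, 0.61, 0.792, -0.001]
contact_force: [-10.9, -1.3, 3.8]
width: 0.0089
gripper_force: 20.0
lid deg 30.0 r 0.181 lat -0.0001 w 0.008884009895895037 [-10.9  -1.3   3.8]
```

Tracking well, so I'll continue.

```bash
python3 -m crank '[[[0,0.49,-0.8,0,0,0,-1],[0,0.53,-0.78,0,0,0,-1],[0,0.57,-0.75,0,0,0,-1],[0,0.61,-0.72,0,0,0,-1],[0,0.65,-0.68,0,0,0,-1]]]' 20
python3 -m crank '[[[0,0.68,-0.65,0,0,0,-1],[0,0.72,-0.61,0,0,0,-1],[0,0.75,-0.57,0,0,0,-1],[0,0.78,-0.53,0,0,0,-1],[0,0.8,-0.49,0,0,0,-1]]]' 20
python3 -c "from h import *;lid()"
```

```text
time_s: 10.3
position: [0.4832, 0.0916, 0.1993]
eef_rot: [-0.002, 0.61, 0.792, -0.002]
contact_force: [-25.3, -4.0, 21.5]
width: 0.0095
gripper_force: 20.0
time_s: 10.8
position: [0.5214, 0.1018, 0.2293]
eef_rot: [-0.001, 0.61, 0.792, 0.0]
contact_force: [-12.6, -0.1, 18.2]
width: 0.0094
gripper_force: 20.0
lid deg 60.3 r 0.1817 lat -0.0 w 0.00940193868675695 [-12.6  -0.1  18.2]
```

```bash
python3 -m crank '[[[0,0.82,-0.5,0,0,0,-1],[0,0.84,-0.46,0,0,0,-1],[0,0.86,-0.41,0,0,0,-1],[0,0.88,-0.36,0,0,0,-1],[0,0.9,-0.27,0,0,0,-1]]]' 20
python3 -c "from h import *;lid()"
```

```text
time_s: 11.3
position: [0.5641, 0.1129, 0.2476]
eef_rot: [0.0, 0.61, 0.793, 0.0]
contact_force: [-3.2, 1.1, 2.2]
width: 0.0093
gripper_force: 20.0
lid deg 75.3 r 0.1821 lat -0.0003 w 0.009281860641766606 [-3.2  1.1  2.2]
```

```bash
python3 -m crank '[[[0,0.9,-0.22,0,0,0,-1],[0,0.9,-0.17,0,0,0,-1],[0,0.9,-0.12,0,0,0,-1],[0,0.9,-0.06,0,0,0,-1],[0,0.8,0,0,0,0,-1]]]' 20
python3 -m crank '[[[0,0.1,0,0,0,0,-1],[0,0,0,0,0,0,-1],[0,0,0,0,0,0,-1],[0,0,0,0,0,0,-1],[0,0,0,0,0,0,-1]]]' 20
python3 - <<'E'
from h import *
lid(); d,s=shot('wrist','w5'); d,s=shot('scene','s5')
cv2.imwrite('pics/s5c.png',cv2.resize(d['color'][120:250,200:360,::-1],None,fx=4.5,fy=4.5,interpolation=cv2.INTER_CUBIC))
P=pw(d); a=np.radians(15);X=np.array([np.cos(a),np.sin(a)]);Y=np.array([-X[1],X[0]]);D=P[...,:2]-[.552,.110];x=D@X;y=D@Y
m=(P[...,2]>.11)&(P[...,2]<.205)&(abs(y)<.088)&(abs(x-.06)<.04)
print(m.sum(),'lid slope deg',90-np.degrees(np.arctan(np.polyfit(P[m][:,2],x[m],1)[0])),x[m].mean())
m=(np.hypot(P[...,0]-.592,P[...,1]+.04)<.04)&(P[...,2]>.1)&(P[...,2]<.125); print('handle',m.sum(),rect(P[m]))
E
```

```text
time_s: 11.8
position: [0.6068, 0.124, 0.253]
eef_rot: [0.0, 0.61, 0.792, 0.0]
contact_force: [-0.9, 1.1, 3.0]
width: 0.0094
gripper_force: 20.0
time_s: 12.3
position: [0.6066, 0.1239, 0.2529]
eef_rot: [-0.0, 0.61, 0.792, -0.0]
contact_force: [-1.5, 1.0, -0.4]
width: 0.0092
gripper_force: 20.0
lid deg 89.3 r 0.1814 lat -0.0007 w 0.009233059253427727 [-1.5  1.  -0.4]
799 lid slope deg 91.24328036291304 0.05505909596434041
handle 33 (array([591.2, -45. ]), 55.1, 6.7, 59.5)
```

View pics/s5c.png

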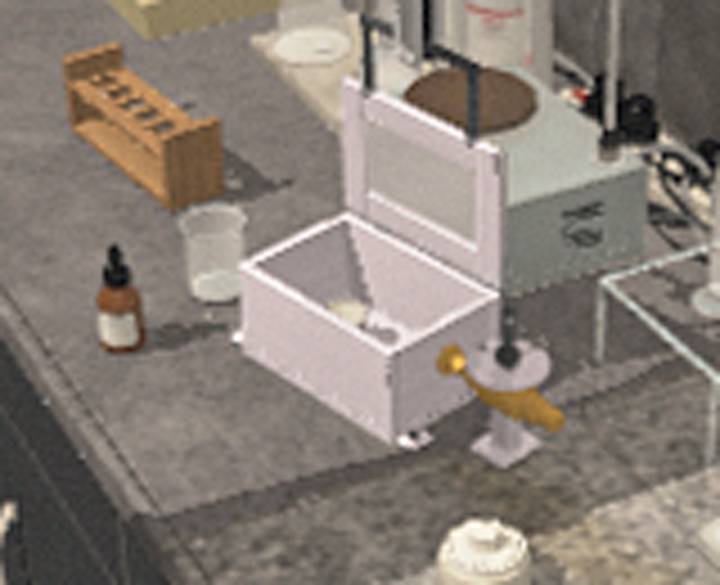

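The lid stands upright, from hinge to bar about (500,300) to (470,65) in the crop, gripped at its bar. The valve handle is still at 59.5° in the world (60° is half open), and the beaker and dropper are standing in place. I'm handing the job in.

```bash
python3 -c "
from rig import arm
print(arm.job_done())"
```

```text
the job is handed in; nothing more can be done
None
```

The job is handed in at about 12 s of the 54 s limit: the valve measured half open (about 45°), the lid stands within about 1° of upright with its pull bar gripped at 20 N, and nothing I could see on the bench had moved; no verdict was returned.

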